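# Pry the retaining clip off a banding wheel spindle

## Robot

A 6-joint arm with a two-finger parallel gripper is mounted at the origin on the work surface. World frame = base frame: x ahead of the robot, y to its left, z up, the work surface at z = 0. Lengths are in m, angles in rad, forces in N, time in s.
With the tool pointing down it reaches from about 0.3 to 1 m from the base axis. Payload 5.1 kg.
Tool frame: the origin (TCP) lies at the very end of the fingers, on their centre line; the grasp point (between the pads) lies 19 mm behind it; z points along the fingers, y is the line along which they close (so a half turn about z gives the same grasp; the last joint's range is limited). The gripper opens to 95 mm and grips with 3 to 60 N. Pads are 20 mm wide; open, the fingers measure 119 mm over their backs; the gripper's body (75 mm by 180 mm) begins 59 mm behind the grasp point.
Start: joints at [-1.224, 0.124, 1.65, -0, 1.367, -0.083], TCP at [0.271, -0.591, 0.215] pointing down, gripper open.
Joint ranges: [-2.61, 2.61], [-1.02, 2.33], [0.03, 2.71], [-1.35, 4.49], [0.32, 2.68], [-2.91, 2.91]. Speed limits (rad/s): [2.57, 2.57, 3.14, 3.14, 3.14, 3.14].

## Interface

Orientations are given as a rotation vector (axis times angle).
In Python, from plant import telemetry, vision, r, regions_of, spot_point gives the robot as it stands. The module is installed in compiled form; this text tells all that it offers.
- The arm moves only by the tool jog_arm, never from a script. Its argument "series" is one flat list of numbers, 7 for each row, row after row: the shift along the tool's x, y, z in mm, then the turn, a rotation vector about the tool's x, y, z in rad, then the opening, from 0 (shut) to 1 (fully open). A call has exactly 5 rows; each row shifts and turns the commanded pose from where the row before left it, along the tool's axes as they then stand; what a row does not reach is not made up. A row lasts 1/12 s, in which the tool goes at most 41.7 mm and 7.16 degrees, less where a joint would pass 70% of its speed; a pose out of reach is approached as far as the arm can. A call is refused whole if a number of a shift passes 41.7 or a number of a turn 0.125, either way. A call with a gripper value outside its range is refused whole. The fingers move at their own pace and stop on an object; "newtons" is the grip in N (left out, the last holds). Time passes only in rows, so rows that do not move let the fingers close, or fill a call up. It gives the time, the measured TCP pose, the force, the opening and the grip force at its end, in the units of the state.
- telemetry.sense(): the state, without advancing time (a new reading comes with each control period).
- vision.capture(name): name is "scene" or "top"; returns the picture (384x512x3 uint8, red, green, blue); there is no depth.
- vision.get_calibration(name): a dict with "mtx" (3x3 intrinsics, pixels), "rvec" (rotation vector, rad) and "tvec" (3), from world to camera coordinates, as OpenCV has them. Camera axes: x right, y down, z forward; pixel columns grow to the right and rows downward; lengths in m; the calibration is good to about 2 mm. A picture is of the moment at which its call begins. get_calibration takes no time and is no camera call.
- r.hand_in(): hands the job in; it is judged then, once.
Trained networks look in the newest picture that a camera, given by its name, has taken for a name from the list of things; names that differ only in an ending like _2 or _b are one class to them, and where a whole thing is asked for, a point or a joint stands for the part that bears it (a point fixed in the world has none). Each returns a list of dicts, best first, with "score" (0 to 1); they miss things now and then, are a little off and sometimes report something else, mostly with a low value. They report only what shows in the picture. A call takes as long as a camera call.
- regions_of(camera, query): "mask" (384x512 bool, what is visible of it) and "rect" ([left, top, right, bottom] in pixels, round what is visible of it).
- spot_point(camera, query): "position" ([column, row] in pixels: a listed point, or the origin of a listed thing).
The state is a dict: "time_s": time; "joint_positions": joint angles; "qd": joint speeds; "joint_torque": joint torques, N m; "ee_pos": TCP position; "tcp_rot": TCP orientation; "force": force on the tool from outside, world axes, zero at the start; "moment": the same for the moment, N m; "gripper_width": opening from 0.0 (shut) to 1.0 (fully open); "gripper_force": force on a finger pad.
Only numpy, scipy, OpenCV 4.12 (cv2) and the standard library are available. Lean on these libraries where they do the work, as an engineer would, in place of code of your own. Each camera call takes 0.05 s, during which the arm holds its last target. There are 200 camera calls.

## Task

The banding wheel stands on its head for service. Take the hooked pick from its wooden rest, put its tip into the eye of the spring clip on the spindle end and pry the clip out of its groove, gently (never more than about 20 N on clip or wheel) and without touching the clip with the fingers, until it lies flat on the wheel's foot fully clear of the spindle. Then lay the pick back in its rest as it was and leave the other things alone.

Things in the scene. Friction and masses are not known exactly. Their poses are not given: they have to be found in the camera images.
- banding_wheel: Grey cast banding wheel (potter's turntable), fixed, upside down: round head 220 mm across on the table, a column, and on top its round foot, 180 mm across: a flat floor 85 mm above the table with a raised rim, 6 mm high, inner radius 83 mm. The steel spindle end stands up in its middle. Origin on the spindle axis at table height, z up.
- groove (a point): Spindle axis at the height of the foot's floor. The groove's neck, 16 mm across and 6.5 mm high, stands on the floor; above it is the shaft end, 23 mm across and 11.5 mm high.
- clip: Flat E-shaped greased steel spring clip, 5 mm thick, 46 g, ring 35 mm across, lying flat on the foot's floor round the neck. Origin at the ring's centre, underside; z up. An ear with an eye points to its -x, ending 33 mm out; open to +x, two sprung jaws hold the neck. It comes off only towards its -x: the jaws spread over the first 8 mm, at 8 to 14 N, more if fast; then it slides freely.
- clip_eye (a point): Centre of the eye in the clip's ear: a square through hole 5.5 mm wide in the 4 mm thick ear, 25.5 mm from the clip's origin towards its -x, 2 mm above the foot's floor, which closes the hole below: a tip that is in the eye comes to rest on the floor, one that missed it on the ear, 4 mm higher.
- hooked_pick: Hooked pick, about 90 g. Wooden handle 100 mm long, 14 wide, 16 high, along its x; origin at its middle, z up. From the +x end a slender sprung shank runs level to x = 105 mm, then bends straight down. The shank flexes at the handle's end (5 Nm per rad): 10 N of pull on the tip bends it back 4 mm and UP 5 mm, out of a shallow eye; 10 N of push under the tip lifts it 6 mm.
- hook_tip (a point): Flat lower end of the hook, a round pin 4 mm across: unloaded 105 mm along +x and 45 mm below the pick's origin; this point moves with the hook as the shank flexes. To stay in the eye under pull the tip must be kept pressed on the foot's floor by lowering the handle as the pull grows, and raising it when the pull lets go.
- pick_rest: Dark wooden rest, fixed, 86 by 56 mm. Two end plates 10 mm thick, 38 mm either side of its middle along x (66 mm clear between them), each with an open notch: floor 55 mm above the table, 12 mm deep, 24 mm wide, wider at its mouth. Origin under its middle at table height; z up. The pick lies in it level, hook towards the rest's +x, hanging down beyond the rest.
- rest_seat (a point): Where the pick's origin belongs in the rest: over the rest's middle, 63 mm above the table.
- awl: Bystander: straight awl, wooden handle, 145 mm long, lying on the table. Origin under it.
- spacer: Bystander: brass ring 44 mm across, 10 mm high, on the table. Origin under its centre.
- coffee_mug: Bystander: white mug 80 mm across, 85 mm high. Origin under its centre.
- bucket: Bystander: metal bucket 116 mm across, 110 mm high. Origin under its centre.
- brush: Bystander: brush lying on the table. Origin under its middle.
- water_bottle: Bystander: clear bottle 64 mm across, 190 mm high. Origin under its centre.
- wrench: Bystander: steel wrench lying on the table. Origin under its middle.

How it is judged:
On the way, in this order (a step that is already met when the one before it is completed fails the run):
1. the pick is lifted out of its rest in the fingers (z of hooked_pick in the frame of pick_rest above 0.085 m and contact force between the fingers and hooked_pick above 1 N), for 0.2 s.
2. the hook's tip is seated in the eye of the clip, the clip still in its groove (z of hook_tip in the frame of clip below 0.0025 m and horizontal distance between hook_tip and clip_eye below 0.004 m and horizontal distance between clip and groove below 0.004 m), for 0.2 s.
3. the clip is drawn clear of the spindle with the hook in its eye (horizontal distance between clip and groove above 0.025 m and z of hook_tip in the frame of clip below 0.004 m and horizontal distance between hook_tip and clip_eye below 0.005 m), for 0.1 s.
At the end, for the whole second after the job is handed in: The clip lies flat (within 3 mm in height and 0.1 rad) and still on the foot's floor, its origin 25 to 65 mm from the spindle axis; the pick lies still in both notches of its rest, within 20 mm along and across and 6 mm in height of where it belongs, hook down and on the rest's +x side (horizontal distance between clip and groove between 0.025 and 0.065 m and z of clip in the frame of groove between -0.003 and 0.003 m and angle between clip's own z axis and vertical below 0.1 rad and linear speed of each of clip, hooked_pick below 0.02 m/s and horizontal distance between hooked_pick and rest_seat below 0.02 m and z of hooked_pick in the frame of rest_seat between -0.006 and 0.006 m and x of hook_tip in the frame of pick_rest above 0.06 m and angle between hooked_pick's own z axis and vertical below 0.2 rad); the robot touches nothing.
It fails at once if the pick presses the clip with more than 22 N (contact force between hooked_pick and clip above 22 N).
It fails at once if the pick presses the banding wheel with more than 22 N (contact force between hooked_pick and banding_wheel above 22 N).
It fails at once if the fingers or arm touch the clip (contact force between any of the fingers, the arm and clip above 0.5 N).
It fails at once if a bystander is disturbed (moved 30 mm) (distance of any of awl, spacer, coffee_mug, bucket, brush, water_bottle, wrench from where it was at the start of the episode above 0.03 m).
It also fails if it takes over 72 s, if anything falls off the work surface, if the arm or the gripper's body presses on something with over 40 N, if the wrist force passes 120 N, or if a joint passes its speed limit or range.

## Working session

There is one attempt and no reset: what is moved stays moved. The work goes in short steps, Python scripts to look and compute and a tool call to move; the robot and the scene stay as the last step left them, time stands still between calls to the robot, and variables do not carry over. Pictures are saved under pics/ and viewed, at most 10 in all, crops included, and the job is handed in when it is done.

Besides the shell and the picture viewer there is one more tool, called after "Call:" by a JSON object that holds its "op" and its "data", one argument or row to a line. jog_arm: Moves the arm, as the interface text tells. Its arguments: {"type":"object","properties":{"series":{"type":"array"},"newtons":{"type":"number"}},"required":["series"]}

```bash
mkdir -p pics; cat > h.py <<'E'
import numpy as np,cv2
from plant import telemetry,vision,r,regions_of,spot_point
R=lambda v:cv2.Rodrigues(np.array(v,float))[0]
def ray(cam,px):
    c=vision.get_calibration(cam);K=np.array(c["mtx"],float);Rm=R(c["rvec"]);t=np.array(c["tvec"],float).ravel()
    d=Rm.T@np.linalg.solve(K,[px[0],px[1],1.]);return -Rm.T@t,d
def onz(cam,px,z):
    o,d=ray(cam,px);return o+d*(z-o[2])/d[2]
def proj(cam,p):
    c=vision.get_calibration(cam);return cv2.projectPoints(np.array([p],float),np.array(c["rvec"],float),np.array(c["tvec"],float),np.array(c["mtx"],float),None)[0].ravel()
def tri(p1,p2):
    o1,d1=ray("top",p1);o2,d2=ray("scene",p2);s=np.linalg.lstsq(np.c_[d1,-d2],o2-o1,rcond=None)[0]
    a=o1+d1*s[0];b=o2+d2*s[1];return (a+b)/2,np.linalg.norm(a-b)
E
python3 - <<'E'
from h import *
np.set_printoptions(precision=4,suppress=True)
for c in("top","scene"):
    im=vision.capture(c);cv2.imwrite(f"pics/{c}0.png",im[:,:,::-1]);print(c,ray(c,(256,192)))
Z={"groove":.085,"clip":.085,"clip_eye":.087,"hooked_pick":.063,"hook_tip":.018,"pick_rest":0,"rest_seat":.063,"banding_wheel":0}
for n,z in Z.items():
    P=[]
    for c in("top","scene"):
        q=spot_point(c,n)
        if q: P.append(q[0]["position"]);print(n,c,q[0]["score"],np.array(P[-1]),onz(c,P[-1],z))
    if len(P)==2:print("   tri",*tri(*P))
print(telemetry.sense())
E
```

```text
top (array([ 0.4597, -0.0459,  1.2021]), array([ 0.1144,  0.0193, -0.9933]))
scene (array([ 1.0651, -0.7806,  0.9352]), array([-0.3919,  0.6138, -0.6854]))
groove top 0.83 [215.9 175.3] [0.6291 0.078  0.085 ]
groove scene 0.86 [290.1 183.1] [0.6425 0.0638 0.085 ]
   tri [0.6328 0.0806 0.0671] 0.00230196170187935
clip top 0.49 [221.9 172.7] [0.636 0.063 0.085]
clip scene 0.55 [290.5 183.1] [0.6434 0.0644 0.085 ]
   tri [0.6393 0.0653 0.0815] 0.006721466103613915
clip_eye top 0.53 [217.1 180.6] [0.6154 0.0743 0.087 ]
clip_eye scene 0.39 [282.6 176.1] [0.6102 0.077  0.087 ]
   tri [0.6137 0.073  0.0919] 0.0025138024123259333
hooked_pick top 0.57 [333.4 242.7] [ 0.4658 -0.221   0.063 ]
hooked_pick scene 0.78 [178.1 229.4] [ 0.4674 -0.2304  0.063 ]
   tri [ 0.464  -0.2239  0.055 ] 0.00497478990262838
hook_tip top 0.51 [328.6 204.3] [ 0.5666 -0.2154  0.018 ]
hook_tip scene 0.55 [215.7 251.9] [ 0.5729 -0.2116  0.018 ]
   tri [ 0.5695 -0.2132  0.017 ] 0.00730274784451939
pick_rest top 0.55 [335.  241.1] [ 0.4704 -0.2349  0.    ]
pick_rest scene 0.72 [182.3 243.9] [ 0.4684 -0.2262  0.    ]
  
[... 194 characters left out ...]
6  0.0609] 0.00888724531120242
banding_wheel top 0.7 [221.1 177.8] [0.6354 0.073  0.    ]
banding_wheel scene 0.66 [290.9 203.8] [0.6471 0.0682 0.    ]
   tri [ 0.6397  0.0761 -0.0113] 0.006485156925549969
{'time_s': 0.9, 'joint_positions': array([-1.2236,  0.1238,  1.6503, -0.    ,  1.3675, -0.0826]), 'qd': array([ 0.0003, -0.0005,  0.0008,  0.0016,  0.0009,  0.0014]), 'joint_torque': array([ -0.0002, -41.7577, -36.0237,   0.0774,   0.0428,   0.    ]), 'ee_pos': array([ 0.2708, -0.5909,  0.2146]), 'tcp_rot': array([-3.0693, -0.6699,  0.0001]), 'force': array([-0.325 ,  0.3523,  0.1459]), 'moment': array([-0.0051, -0.001 ,  0.0001]), 'gripper_force': 0.0, 'gripper_width': 0.9994077424257465}
```

```bash
python3 - <<'E'
import cv2,numpy as np
a=cv2.imread("pics/top0.png");b=cv2.imread("pics/scene0.png")
def up(i,x,y,w,h,s):return cv2.resize(i[y:y+h,x:x+w],None,fx=s,fy=s,interpolation=cv2.INTER_CUBIC)
o=np.zeros((600,800,3),np.uint8)
o[:300,:400]=cv2.resize(a,(400,300));o[:300,400:]=cv2.resize(b,(400,300))
o[300:,:400]=up(a,175,135,100,75,4);o[300:,400:]=up(b,240,145,100,75,4)
cv2.imwrite("pics/m0.png",o)
E
```

```text
(no output)
```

View pics/m0.png

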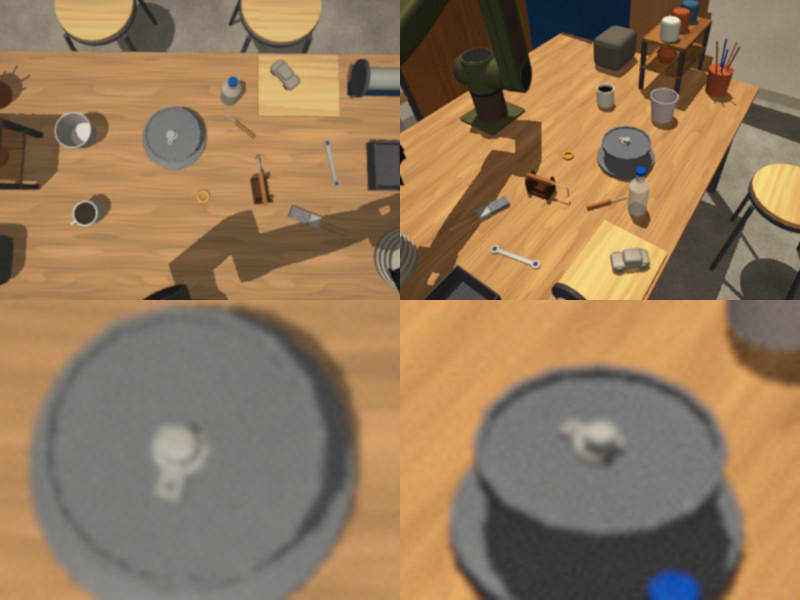

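The overview shows the wheel at about (220,172) in the top view. The clip's ear points down the image (about -x), with the eye near (217,182) in top and (283,177) in scene. The pick lies in its rest near (334,243), hook towards +x. Next I'll take a closer look for the yaws.

```bash
python3 - <<'E'
from h import *
np.set_printoptions(precision=4,suppress=True)
a=cv2.imread("pics/top0.png");b=cv2.imread("pics/scene0.png")
def up(i,x,y,w,h,s):
    o=cv2.resize(i[y:y+h,x:x+w],None,fx=s,fy=s,interpolation=cv2.INTER_CUBIC)
    for k in range(0,w,10):cv2.putText(o,str(x+k),(k*s,10),0,.35,(0,255,255));cv2.line(o,(k*s+s//2,12),(k*s+s//2,18),(0,255,255))
    for k in range(0,h,10):cv2.putText(o,str(y+k),(0,k*s+s//2),0,.35,(0,255,255));cv2.line(o,(24,k*s+s//2),(30,k*s+s//2),(0,255,255))
    return o
o=np.zeros((600,800,3),np.uint8)
o[:300,:400]=up(a,310,195,50,75,8)[:600:2,:][:300] if 0 else up(a,300,195,80,60,5);o[:300,400:]=up(b,160,210,80,60,5)
o[300:,:400]=up(a,200,160,40,30,10);o[300:,400:]=up(b,270,165,40,30,10)
cv2.imwrite("pics/m1.png",o)
for n in("hooked_pick","pick_rest","banding_wheel","clip"):
    for c in("top","scene"):
        q=regions_of(c,n)
        if q:
            m=q[0]["mask"].astype(np.uint8);cs=max(cv2.findContours(m,0,2)[0],key=cv2.contourArea)
            print(n,c,q[0]["score"],q[0]["rect"],m.sum(),cv2.minAreaRect(cs))
for c in("top","scene"):
  for n in ("clip_eye","groove","hook_tip"):
    print(c,n,[(d["position"],d["score"]) for d in spot_point(c,n)])
E
```

```text
hooked_pick top 0.87 [331.1, 220.3, 340.2, 262.6] 231 ((335.6426696777344, 240.47483825683594), (41.592620849609375, 6.082485675811768), 79.99201965332031)
hooked_pick scene 0.63 [163.0, 223.2, 216.6, 253.1] 270 ((186.4499969482422, 231.65000915527344), (49.96398162841797, 7.273237705230713), 18.434946060180664)
pick_rest top 0.92 [321.4, 221.8, 348.7, 259.7] 549 ((327.6300048828125, 243.90997314453125), (34.506813049316406, 11.455130577087402), 81.8698959350586)
pick_rest scene 0.63 [161.6, 216.3, 195.6, 256.8] 674 ((176.39999389648438, 241.8000030517578), (39.21223831176758, 18.34120750427246), 18.43494987487793)
banding_wheel top 0.89 [181.6, 133.9, 263.9, 214.0] 4999 ((222.5, 176.0), (80.0, 79.0), 90.0)
banding_wheel scene 0.69 [254.1, 160.4, 324.3, 230.7] 3844 ((288.5, 195.0), (68.0, 73.0), 90.0)
clip top 0.59 [216.2, 176.1, 222.4, 185.6] 36 ((217.80003356933594, 179.1000213623047), (5.375871658325195, 6.640782833099365), 18.43494987487793)
clip scene 0.38 [162.1, 219.5, 198.3, 257.1] 696 ((177.21629333496094, 242.3420867919922), (40.371177673339844, 19.614013671875), 15.708637237548828)
top clip_eye [([217.1, 180.6], 0.53), ([404.7, 286.7], 0.31)]
top groove [([215.9, 175.3], 0.83)]
top hook_tip [([328.6, 204.3], 0.51)]
scene clip_eye [([282.6, 176.1], 0.39)]
scene groove [([290.1, 183.1], 0.86)]
scene hook_tip [([215.7, 251.9], 0.55)]
```

View pics/m1.png

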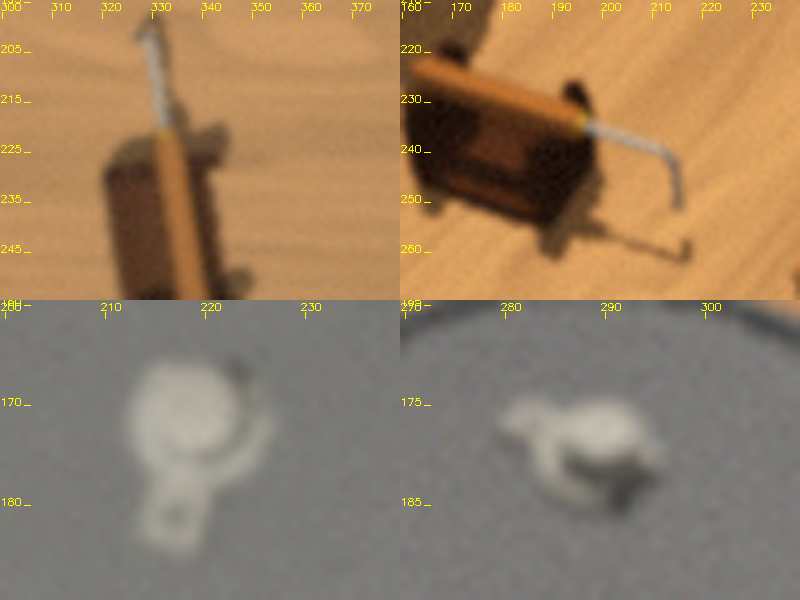

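The pick's ferrule is at (332,222) and its bend at (329,202) in top. In scene the tip is at (215,252). The eye shows at (217,181) in top and about (283,176.5) in scene. The spindle top is at about (218.7,170) in top and (290,177.5) in scene.

```bash
python3 - <<'E'
from h import *
np.set_printoptions(precision=4,suppress=True)
f=onz("top",(332,222),.063);b=onz("top",(328.8,202),.063);t=onz("top",(339.5,262),.063)
fs=onz("scene",(195.5,234),.063);bs=onz("scene",(213.5,240),.063)
print("pick",f,b,t,np.arctan2(*(b-f)[1::-1]),np.arctan2(*(b-t)[1::-1]));print(fs,bs,np.arctan2(*(bs-fs)[1::-1]))
print("eye",onz("top",(217,181),.089),onz("scene",(283,176.5),.089))
print("sp",onz("top",(218.7,170),.103),onz("scene",(290,177.5),.103))
s=telemetry.sense();print(R(s["tcp_rot"]))
E
```

```text
pick [ 0.5178 -0.2175  0.063 ] [ 0.5684 -0.2095  0.063 ] [ 0.4181 -0.2362  0.063 ] 0.15782188007469244 0.17561608366152415
[ 0.5167 -0.2189  0.063 ] [ 0.5691 -0.2106  0.063 ] 0.1562662900304693
eye [0.6141 0.0743 0.089 ] [0.6131 0.074  0.089 ]
sp [0.6398 0.0694 0.103 ] [0.6397 0.0666 0.103 ]
[[ 0.909   0.4167  0.    ]
 [ 0.4167 -0.909   0.    ]
 [ 0.     -0.     -1.    ]]
```

Call:
{"op": "jog_arm", "data": {
  "series": [28.7,-20.5,7.9,0,0,0,1,28.7,-20.5,7.9,0,0,0,1,28.7,-20.5,7.9,0,0,0,1,28.7,-20.5,7.9,0,0,0,1,28.7,-20.5,7.9,0,0,0,1],
  "newtons": 60
}}

```text
time_s: 2.02
ee_pos: [0.359, -0.4365, 0.1749]
tcp_rot: [3.069, 0.669, 0.0]
force: [0.3, -0.2, -0.5]
gripper_width: 0.999
gripper_force: 0.0
```

Call:
{"op": "jog_arm", "data": {
  "series": [28.7,-20.5,7.9,0,0,0,1,28.7,-20.5,7.9,0,0,0,1,28.7,-20.5,7.9,0,0,0,1,28.7,-20.5,7.9,0,0,0,1,28.7,-20.5,7.9,0,0,0,1]
}}

```text
time_s: 2.43
ee_pos: [0.447, -0.2834, 0.1356]
tcp_rot: [3.069, 0.67, 0.001]
force: [0.0, 0.2, 0.5]
gripper_width: 1.003
gripper_force: 0.0
```

Call:
{"op": "jog_arm", "data": {
  "series": [28.7,-20.5,7.9,0,0,0,1,28.7,-20.5,7.9,0,0,0,1,0,0,0,0,0,0.0885,1,0,0,0,0,0,0.0885,1,0,0,0,0,0,0.0885,1]
}}

```text
time_s: 2.85
ee_pos: [0.4817, -0.2228, 0.1197]
tcp_rot: [-3.131, -0.254, 0.0]
force: [-0.5, -0.3, -0.2]
gripper_width: 1.001
gripper_force: 0.0
```

Call:
{"op": "jog_arm", "data": {
  "series": [0,0,0,0,0,0,1,0,0,0,0,0,0,1,0,0,0,0,0,0,1,0,0,0,0,0,0,1,0,0,0,0,0,0,1]
}}

```text
time_s: 3.27
ee_pos: [0.4813, -0.224, 0.1199]
tcp_rot: [3.131, 0.258, 0.0]
force: [-0.1, -1.3, 0.5]
gripper_width: 1.006
gripper_force: 0.0
```

```bash
cat >> h.py <<'E'
def togo(p,yaw):
    s=telemetry.sense();M=R(s["tcp_rot"]);y=np.arctan2(M[1,0],M[0,0])
    print("pos",np.round(s["ee_pos"],4),"yaw",round(y,3),"tilt",np.round(M[2],3),"w",round(s["gripper_width"],3),"f",np.round(s["force"],2),"t",round(s["time_s"],2))
    print("shift mm",np.round(M.T@(np.array(p)-s["ee_pos"])*1e3,1),"turn z",round(y-yaw,3))
E
python3 -c "
from h import *
togo((.4818,-.224,.045),.165)"
```

```text
pos [ 0.4813 -0.224   0.1199] yaw 0.165 tilt [ 0.  0. -1.] w 1.006 f [-0.11 -1.34  0.47] t 3.27
shift mm [ 0.5  0.1 74.9] turn z -0.0
```

Call:
{"op": "jog_arm", "data": {
  "series": [0.5,0,25,0,0,0,1,0,0,25,0,0,0,1,0,0,15,0,0,0,1,0,0,9,0,0,0,1,0,0,0,0,0,0,1]
}}

```text
time_s: 3.68
ee_pos: [0.4802, -0.2229, 0.0435]
tcp_rot: [-3.128, -0.258, 0.006]
force: [-0.8, 1.1, -0.2]
gripper_width: 0.999
gripper_force: 0.0
```

Call:
{"op": "jog_arm", "data": {
  "series": [0,0,0,0,0,0,0,0,0,0,0,0,0,0,0,0,0,0,0,0,0,0,0,0,0,0,0,0,0,0,0,0,0,0,0]
}}

```text
time_s: 4.1
ee_pos: [0.4825, -0.224, 0.0468]
tcp_rot: [3.13, 0.258, 0.002]
force: [0.3, 0.1, -0.3]
gripper_width: 0.708
gripper_force: 0.0
```

Call:
{"op": "jog_arm", "data": {
  "series": [0,0,0,0,0,0,0,0,0,0,0,0,0,0,0,0,0,0,0,0,0,0,0,0,0,0,0,0,0,0,0,0,0,0,0]
}}

```text
time_s: 4.52
ee_pos: [0.4819, -0.2236, 0.0458]
tcp_rot: [-3.131, -0.258, 0.0]
force: [0.7, 0.6, 0.2]
gripper_width: 0.36
gripper_force: 0.0
```

Call:
{"op": "jog_arm", "data": {
  "series": [0,0,0,0,0,0,0,0,0,0,0,0,0,0,0,0,0,0,0,0,0,0,0,0,0,0,0,0,0,0,0,0,0,0,0]
}}

```text
time_s: 4.93
ee_pos: [0.4819, -0.2237, 0.0458]
tcp_rot: [3.131, 0.258, -0.0]
force: [-0.5, -1.2, -0.4]
gripper_width: 0.138
gripper_force: 60.0
```

Call:
{"op": "jog_arm", "data": {
  "series": [0,0,0,0,0,0,0,0,0,0,0,0,0,0,0,0,0,0,0,0,0,0,0,0,0,0,0,0,0,0,0,0,0,0,0]
}}

```text
time_s: 5.35
ee_pos: [0.4819, -0.2237, 0.0458]
tcp_rot: [3.131, 0.258, -0.0]
force: [0.1, 0.5, -0.3]
gripper_width: 0.141
gripper_force: 60.0
```

```bash
python3 -c "
from h import *
togo((.4818,-.224,.045),.165)"
```

```text
pos [ 0.4819 -0.2237  0.0458] yaw 0.164 tilt [-0.  0. -1.] w 0.141 f [ 0.14  0.5  -0.26] t 5.35
shift mm [-0.1  0.3  0.8] turn z -0.001
```

Call:
{"op": "jog_arm", "data": {
  "series": [0,0,-20,0,0,0,0,0,0,-38,0,0,0,0,0,0,-38,0,0,0,0,0,0,-38,0,0,0,0,0,0,-20,0,0,0,0]
}}

```text
time_s: 5.77
ee_pos: [0.4835, -0.2245, 0.2052]
tcp_rot: [3.127, 0.257, 0.009]
force: [1.0, -0.7, 0.2]
gripper_width: 0.146
gripper_force: 60.0
```

Call:
{"op": "jog_arm", "data": {
  "series": [9.5,-30.7,0,0,0,0,0,9.5,-30.7,0,0,0,0,0,9.5,-30.7,0,0,0,0,0,9.5,-30.7,0,0,0,0,0,9.5,-30.7,0,0,0,0,0]
}}

```text
time_s: 6.18
ee_pos: [0.5034, -0.063, 0.1998]
tcp_rot: [-3.131, -0.257, -0.0]
force: [-0.1, -0.2, -1.0]
gripper_width: 0.14
gripper_force: 60.0
```

Call:
{"op": "jog_arm", "data": {
  "series": [9.5,-30.7,0,0,0,0,0,9.5,-30.7,0,0,0,0,0,9.5,-30.7,0,0,0,0,0,9.5,-30.7,0,0,0,0,0,9.5,-30.7,0,0,0,0,0]
}}

```text
time_s: 6.6
ee_pos: [0.5251, 0.0964, 0.1997]
tcp_rot: [3.131, 0.258, -0.0]
force: [0.6, 0.0, -1.2]
gripper_width: 0.145
gripper_force: 60.0
```

Call:
{"op": "jog_arm", "data": {
  "series": [0,0,0,0,0,0.0985,0,0,0,0,0,0,0.0985,0,0,0,0,0,0,0.0985,0,0,0,0,0,0,0.0985,0,0,0,0,0,0,0,0]
}}

```text
time_s: 7.02
ee_pos: [0.5251, 0.0949, 0.1995]
tcp_rot: [3.121, -0.362, -0.001]
force: [-0.9, -0.4, -1.0]
gripper_width: 0.143
gripper_force: 60.0
```

Call:
{"op": "jog_arm", "data": {
  "series": [0,0,30,0,0,0,0,0,0,20,0,0,0,0,0,0,10,0,0,0,0,0,0,0,0,0,0,0,0,0,0,0,0,0,0]
}}

```text
time_s: 7.43
ee_pos: [0.5252, 0.0947, 0.1397]
tcp_rot: [3.121, -0.359, -0.001]
force: [0.1, -0.1, -0.7]
gripper_width: 0.145
gripper_force: 60.0
```

```bash
cat > look.py <<'E'
from h import *
import sys
np.set_printoptions(precision=4,suppress=True)
togo((.526,.0947,.138),-.23)
def up(i,x,y,w,h,s):
    o=cv2.resize(i[y:y+h,x:x+w],None,fx=s,fy=s,interpolation=cv2.INTER_CUBIC)
    for k in range(0,w,5):cv2.putText(o,str(x+k),(k*s,10),0,.35,(0,255,255));cv2.line(o,(k*s+s//2,12),(k*s+s//2,18),(0,255,255))
    for k in range(0,h,5):cv2.putText(o,str(y+k),(0,k*s+s//2),0,.35,(0,255,255));cv2.line(o,(24,k*s+s//2),(30,k*s+s//2),(0,255,255))
    return o
A=[vision.capture(c)[:,:,::-1].copy() for c in("top","scene")]
for c in("top","scene"):
    for n in ("hook_tip","clip_eye"):print(c,n,[(d["position"],d["score"]) for d in spot_point(c,n)])
cv2.imwrite("pics/%s.png"%sys.argv[1],np.hstack([up(A[0],195,150,40,60,10),up(A[1],265,140,40,60,10)]))
E
python3 look.py l1
```

```text
pos [0.5252 0.0947 0.1397] yaw -0.229 tilt [-0.001  0.    -1.   ] w 0.145 f [ 0.08 -0.14 -0.74] t 7.43
shift mm [ 0.8 -0.2  1.7] turn z 0.001
top hook_tip []
top clip_eye [([215.5, 178.9], 0.56)]
scene hook_tip [([284.1, 170.7], 0.36)]
scene clip_eye [([286.2, 174.9], 0.58), ([333.6, 151.4], 0.27)]
```

View pics/l1.png

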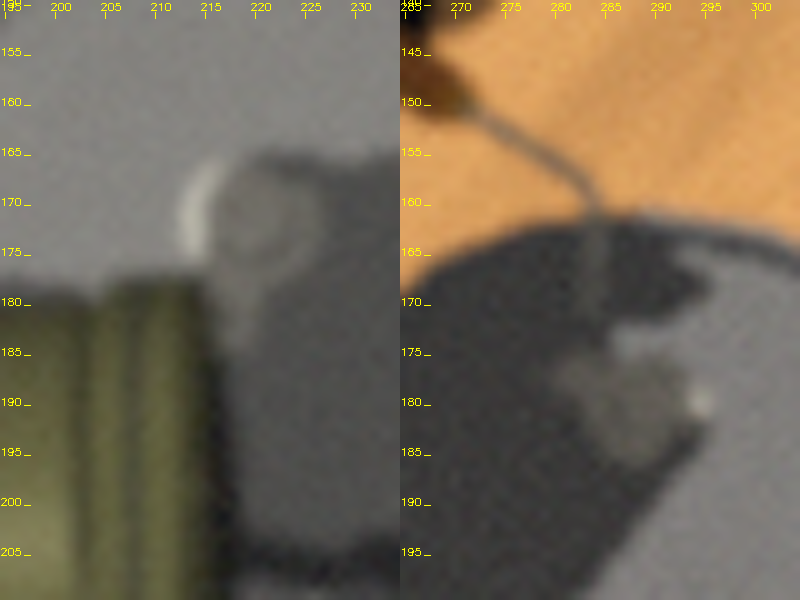

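Scene shows the hook's pin at columns about 283–284, with its bottom end near row 172, in shadow. The ear is at about (282.5,176.5). In top, the gripper hides the hook. I'll compare that with the prediction on a contrast-enhanced crop.

```bash
cat > look2.py <<'E'
from h import *
import sys
np.set_printoptions(precision=4,suppress=True)
s=telemetry.sense();M=R(s["tcp_rot"]);tip=s["ee_pos"]+M@[.090,0,.0278]
print("tip pred",tip,proj("scene",tip),"eye",proj("scene",(.6136,.0742,.089)),"bend",proj("scene",s["ee_pos"]+M@[.09,0,-.0172]))
J=np.array([proj("scene",tip+d)-proj("scene",tip) for d in np.eye(3)*.001]);print("px/mm",J)
im=np.mean([vision.capture("scene").astype(float) for _ in range(8)],0)[150:190,260:310,::-1]
im=np.clip(255*((im-40)/90)**.8,0,255) if len(sys.argv)<3 else im
im=np.nan_to_num(im).astype(np.uint8)
o=cv2.resize(im,None,fx=14,fy=14,interpolation=cv2.INTER_CUBIC)
for k in range(0,50,5):cv2.putText(o,str(260+k),(k*14,10),0,.35,(0,255,255));cv2.line(o,(k*14+7,12),(k*14+7,20),(0,255,255))
for k in range(0,40,5):cv2.putText(o,str(150+k),(0,k*14+7),0,.35,(0,255,255));cv2.line(o,(26,k*14+7),(34,k*14+7),(0,255,255))
cv2.imwrite("pics/%s.png"%sys.argv[1],o)
E
python3 look2.py l2
```

```text
tip pred [0.6139 0.0743 0.1136] [283.5757 170.078 ] eye [283.1764 176.5299] bend [284.0994 157.8013]
px/mm [[ 0.3044  0.1186]
 [ 0.1721 -0.193 ]
 [ 0.0121 -0.2661]]look2.py:8: RuntimeWarning: invalid value encountered in power
  im=np.clip(255*((im-40)/90)**.8,0,255) if len(sys.argv)<3 else im
```

View pics/l2.png

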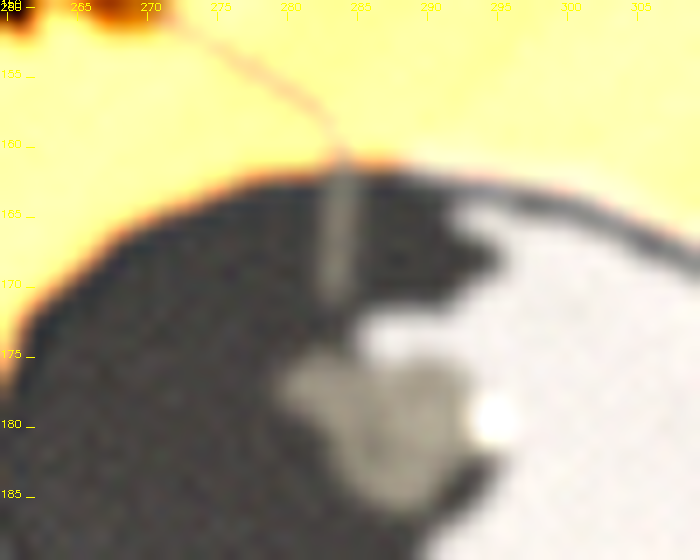

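The pin's end is at (283.4,170.7), against a prediction of (283.6,170.1–170.5), so the tip sits over the eye to within about 1 mm. I'm lowering it gently.

Call:
{"op": "jog_arm", "data": {
  "series": [0,0,10,0,0,0,0,0,0,7,0,0,0,0,0,0,3,0,0,0,0,0,0,0,0,0,0,0,0,0,0,0,0,0,0]
}}

```text
time_s: 8.55
ee_pos: [0.525, 0.0947, 0.1191]
tcp_rot: [3.121, -0.36, -0.002]
force: [1.3, -0.8, -1.0]
gripper_width: 0.137
gripper_force: 60.0
```

Call:
{"op": "jog_arm", "data": {
  "series": [0,0,1,0,0,0,0,0,0,1,0,0,0,0,0,0,1,0,0,0,0,0,0,0,0,0,0,0,0,0,0,0,0,0,0]
}}

```text
time_s: 8.97
ee_pos: [0.5254, 0.0947, 0.1169]
tcp_rot: [-3.121, 0.36, -0.0]
force: [0.3, 0.6, -0.9]
gripper_width: 0.144
gripper_force: 60.0
```

Call:
{"op": "jog_arm", "data": {
  "series": [0,0,1,0,0,0,0,0,0,1,0,0,0,0,0,0,1,0,0,0,0,0,0,0,0,0,0,0,0,0,0,0,0,0,0]
}}

```text
time_s: 9.38
ee_pos: [0.5253, 0.0947, 0.1137]
tcp_rot: [3.121, -0.36, -0.0]
force: [-0.9, -0.4, -1.0]
gripper_width: 0.139
gripper_force: 60.0
```

Call:
{"op": "jog_arm", "data": {
  "series": [0,0,1,0,0,0,0,0,0,0,0,0,0,0,0,0,0,0,0,0,0,0,0,0,0,0,0,0,0,0,0,0,0,0,0]
}}

```text
time_s: 9.8
ee_pos: [0.5254, 0.0947, 0.1129]
tcp_rot: [-3.121, 0.36, -0.0]
force: [-0.3, -0.1, -0.1]
gripper_width: 0.144
gripper_force: 60.0
```

```bash
python3 -c "
from h import *
for k in range(6):
    s=telemetry.sense();print(s['time_s'],np.round(s['ee_pos'],4),np.round(s['force'],2),np.round(s['moment'],3)); vision.capture('scene')
"
```

```text
9.8 [0.5254 0.0947 0.1129] [-0.27 -0.13 -0.14] [0.006 0.064 0.042]
9.85 [0.5254 0.0947 0.1129] [ 0.55 -0.91 -1.05] [0.038 0.045 0.016]
9.9 [0.5254 0.0947 0.1129] [-0.4   0.72 -0.19] [ 0.051  0.021 -0.019]
9.95 [0.5254 0.0947 0.1129] [-0.59  0.01 -0.17] [ 0.05  -0.033 -0.003]
10.0 [0.5254 0.0947 0.1129] [-1.12 -0.71 -1.17] [0.006 0.072 0.023]
10.05 [0.5254 0.0947 0.1129] [ 0.5  -0.18 -2.48] [ 0.068 -0.004  0.014]
```

Call:
{"op": "jog_arm", "data": {
  "series": [0,0,1,0,0,0,0,0,0,0,0,0,0,0,0,0,0,0,0,0,0,0,0,0,0,0,0,0,0,0,0,0,0,0,0]
}}

```text
time_s: 10.52
ee_pos: [0.5255, 0.0948, 0.112]
tcp_rot: [-3.121, 0.36, -0.001]
force: [-0.7, 0.3, 0.2]
gripper_width: 0.14
gripper_force: 60.0
```

Call:
{"op": "jog_arm", "data": {
  "series": [0,0,1,0,0,0,0,0,0,0,0,0,0,0,0,0,0,0,0,0,0,0,0,0,0,0,0,0,0,0,0,0,0,0,0]
}}

```text
time_s: 10.93
ee_pos: [0.5254, 0.0948, 0.111]
tcp_rot: [-3.121, 0.36, 0.0]
force: [-2.8, 0.2, 3.0]
gripper_width: 0.144
gripper_force: 60.0
```

```bash
cat > ff.py <<'E'
from h import *
F=[];Mo=[];P=[]
for k in range(8):
    vision.capture('scene');s=telemetry.sense();F.append(s['force']);Mo.append(s['moment']);P.append(s['ee_pos'])
M=R(s['tcp_rot']);f=np.mean(F,0)
print(s['time_s'],"pos",np.round(np.mean(P,0),4),"F world",np.round(f,2),"F tool",np.round(M.T@f,2),"M",np.round(M.T@np.mean(Mo,0),3),"w",s['gripper_width'])
E
python3 ff.py
```

```text
11.3333 pos [0.5253 0.0948 0.111 ] F world [-2.93  1.18  3.54] F tool [-3.12 -0.49 -3.54] M [ 0.057 -0.299 -0.03 ] w 0.1435841593961485
```

The tip reached the floor level (unloaded tip height about 84 mm, which is 4–5 mm below the ear top), so it should be in the eye. I'll do a first gentle pull to confirm.

Call:
{"op": "jog_arm", "data": {
  "series": [-0.8,0,0.4,0,0,0,0,-0.8,0,0.4,0,0,0,0,-0.8,0,0.6,0,0,0,0,-0.8,0,0.6,0,0,0,0,0,0,0,0,0,0,0]
}}

```text
time_s: 11.75
ee_pos: [0.5228, 0.0954, 0.1091]
tcp_rot: [-3.121, 0.36, -0.003]
force: [1.9, -0.0, 1.2]
gripper_width: 0.143
gripper_force: 60.0
```

```bash
python3 ff.py
```

```text
12.15 pos [0.5227 0.0954 0.1091] F world [ 1.47 -0.44  2.53] F tool [ 1.53  0.09 -2.53] M [ 0.034  0.571 -0.013] w 0.14576576421149284
```

Call:
{"op": "jog_arm", "data": {
  "series": [-0.8,0,0.6,0,0,0,0,-0.8,0,0.6,0,0,0,0,-0.8,0,0.4,0,0,0,0,0,0,0,0,0,0,0,0,0,0,0,0,0,0]
}}

```text
time_s: 12.57
ee_pos: [0.521, 0.0958, 0.1077]
tcp_rot: [3.121, -0.36, 0.005]
force: [5.7, -1.1, 1.0]
gripper_width: 0.145
gripper_force: 60.0
```

```bash
python3 ff.py
```

```text
12.9667 pos [0.521  0.0958 0.1077] F world [ 5.11 -1.18  1.21] F tool [ 5.24 -0.02 -1.19] M [0.018 1.301 0.003] w 0.14347442074438743
```

Call:
{"op": "jog_arm", "data": {
  "series": [-0.7,0,0.9,0,0,0,0,-0.7,0,0.9,0,0,0,0,-0.6,0,0.8,0,0,0,0,0,0,0,0,0,0,0,0,0,0,0,0,0,0]
}}

```text
time_s: 13.38
ee_pos: [0.52, 0.0961, 0.1059]
tcp_rot: [-3.121, 0.36, -0.009]
force: [5.5, -2.2, 2.6]
gripper_width: 0.142
gripper_force: 60.0
```

```bash
python3 ff.py
```

```text
13.7833 pos [0.5201 0.0961 0.1059] F world [ 6.22 -1.78  3.21] F tool [ 6.47  0.32 -3.18] M [-0.019  1.63   0.033] w 0.14348710074117768
```

Call:
{"op": "jog_arm", "data": {
  "series": [-0.9,0,0.6,0,0,0,0,-0.9,0,0.7,0,0,0,0,-0.9,0,0.7,0,0,0,0,0,0,0,0,0,0,0,0,0,0,0,0,0,0]
}}

```text
time_s: 14.2
ee_pos: [0.5187, 0.0966, 0.1045]
tcp_rot: [-3.121, 0.36, -0.014]
force: [9.4, -2.6, 2.4]
gripper_width: 0.14
gripper_force: 60.0
```

```bash
python3 ff.py
```

```text
14.6 pos [0.5188 0.0966 0.1046] F world [ 9.17 -2.35  2.24] F tool [ 9.49  0.19 -2.15] M [-0.034  2.167  0.025] w 0.14127670827291164
```

Call:
{"op": "jog_arm", "data": {
  "series": [-0.6,0,0.6,0,0,0,0,-0.6,0,0.6,0,0,0,0,-0.6,0,0.6,0,0,0,0,0,0,0,0,0,0,0,0,0,0,0,0,0,0]
}}

```text
time_s: 15.02
ee_pos: [0.5174, 0.0969, 0.1029]
tcp_rot: [-3.121, 0.36, -0.016]
force: [10.6, -3.0, 1.8]
gripper_width: 0.141
gripper_force: 60.0
```

```bash
python3 ff.py
```

```text
15.4167 pos [0.5174 0.0969 0.1029] F world [10.13 -2.46  2.22] F tool [10.45  0.09 -2.12] M [-0.02   2.367  0.022] w 0.14072132059342227
```

Call:
{"op": "jog_arm", "data": {
  "series": [-0.7,0,0.5,0,0,0,0,-0.7,0,0.5,0,0,0,0,-0.7,0,0.4,0,0,0,0,-0.7,0,0.2,0,0,0,0,0,0,0,0,0,0,0]
}}

```text
time_s: 15.83
ee_pos: [0.5151, 0.0975, 0.1016]
tcp_rot: [-3.121, 0.36, -0.018]
force: [11.5, -3.5, 2.3]
gripper_width: 0.142
gripper_force: 60.0
```

```bash
python3 ff.py
```

```text
16.2333 pos [0.5151 0.0975 0.1016] F world [10.55 -3.01  2.83] F tool [10.99  0.52 -2.71] M [-0.043  2.477  0.047] w 0.14114171243045873
```

Call:
{"op": "jog_arm", "data": {
  "series": [-0.8,0,0.3,0,0,0,0,-0.8,0,0.3,0,0,0,0,-0.8,0,0.2,0,0,0,0,-0.8,0,0.2,0,0,0,0,-0.8,0,0,0,0,0,0]
}}

```text
time_s: 16.65
ee_pos: [0.5113, 0.0984, 0.1006]
tcp_rot: [-3.121, 0.36, -0.018]
force: [10.1, -2.0, 3.2]
gripper_width: 0.143
gripper_force: 60.0
```

```bash
python3 ff.py
```

```text
17.05 pos [0.5099 0.0987 0.1001] F world [ 6.87 -1.49  3.64] F tool [ 7.05 -0.12 -3.59] M [ 0.032  1.777 -0.016] w 0.1414530581157139
```

Call:
{"op": "jog_arm", "data": {
  "series": [-0.6,0,-0.2,0,0,0,0,-0.6,0,-0.2,0,0,0,0,-0.6,0,-0.2,0,0,0,0,-0.6,0,-0.2,0,0,0,0,-0.6,0,-0.2,0,0,0,0]
}}

```text
time_s: 17.47
ee_pos: [0.5039, 0.0999, 0.0996]
tcp_rot: [-3.121, 0.36, 0.0]
force: [1.9, -0.1, 5.3]
gripper_width: 0.146
gripper_force: 60.0
```

```bash
python3 ff.py
```

```text
17.8667 pos [0.5038 0.0999 0.0995] F world [ 0.88 -0.11  5.34] F tool [ 0.88 -0.09 -5.34] M [ 0.062  0.738 -0.022] w 0.14296108717935285
```

Call:
{"op": "jog_arm", "data": {
  "series": [-1,0,-0.5,0,0,0,0,-2,0,-0.5,0,0,0,0,-2,0,0,0,0,0,0,-2,0,0,0,0,0,0,-2,0,0,0,0,0,0]
}}

```text
time_s: 18.28
ee_pos: [0.495, 0.1018, 0.1002]
tcp_rot: [3.121, -0.36, -0.0]
force: [2.2, -0.6, 3.3]
gripper_width: 0.144
gripper_force: 60.0
```

Call:
{"op": "jog_arm", "data": {
  "series": [-2,0,0,0,0,0,0,-2,0,0,0,0,0,0,-2,0,0,0,0,0,0,-2,0,0,0,0,0,0,-2,0,0,0,0,0,0]
}}

```text
time_s: 18.7
ee_pos: [0.4853, 0.1041, 0.1003]
tcp_rot: [-3.121, 0.36, 0.0]
force: [2.4, -0.2, 3.8]
gripper_width: 0.145
gripper_force: 60.0
```

```bash
python3 ff.py; python3 - <<'E'
from h import *
for c in("top","scene"):
    im=vision.capture(c);cv2.imwrite(f"pics/{c}5.png",im[:,:,::-1])
    for n,z in(("clip_eye",.087),("clip",.087),("hook_tip",.087)):
        q=spot_point(c,n)
        for d in q[:1]:print(c,n,d["score"],d["position"],onz(c,d["position"],z))
a=cv2.imread("pics/top5.png");b=cv2.imread("pics/scene5.png")
g=lambda i:np.clip(255*(i/255.)**.5,0,255).astype(np.uint8)
u=lambda i,x,y:cv2.resize(g(i)[y:y+60,x:x+40],None,fx=10,fy=10,interpolation=cv2.INTER_CUBIC)
cv2.imwrite("pics/l5.png",np.hstack([u(a,195,150),u(b,260,145)]))
E
```

```text
19.1 pos [0.4848 0.1042 0.1002] F world [-0.38  0.29  5.62] F tool [-0.44 -0.19 -5.62] M [0.045 0.488 0.012] w 0.14221938912840407
top clip_eye 0.52 [216.9, 192.6] [0.58494006 0.07392675 0.087     ]
scene clip_eye 0.7 [274.0, 174.7] [0.58569225 0.06924402 0.087     ]
scene clip 0.64 [282.0, 177.3] [0.61129795 0.07148173 0.087     ]
scene hook_tip 0.55 [275.7, 171.0] [0.58154362 0.08621444 0.087     ]
```

View pics/l5.png

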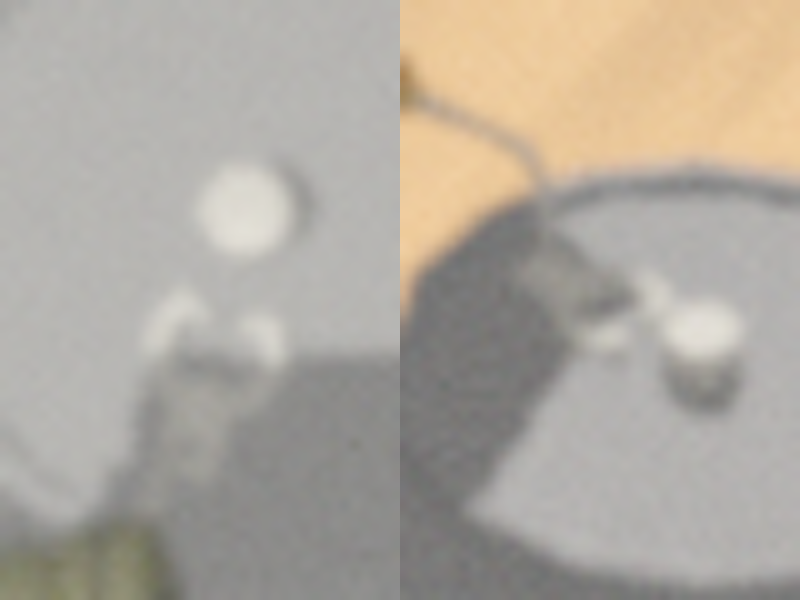

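The picture shows the clip fully off the spindle, jaws clear, with the hook still in the ear (top: clip about (215,186), spindle (219.5,170)). The eye has moved about 30 mm. I'll pull a few mm more for margin, then unload and lift.

Call:
{"op": "jog_arm", "data": {
  "series": [-1.4,0,0,0,0,0,0,-1.4,0,0,0,0,0,0,-1.4,0,0,0,0,0,0,-1.4,0,0,0,0,0,0,-1.4,0,0,0,0,0,0]
}}

```text
time_s: 19.92
ee_pos: [0.4786, 0.1057, 0.1003]
tcp_rot: [-3.121, 0.36, -0.0]
force: [2.1, -1.4, 4.1]
gripper_width: 0.144
gripper_force: 60.0
```

```bash
python3 ff.py; python3 - <<'E'
from h import *
for p,z in(((215,186),.088),((219,170.3),.103)):print(onz("top",p,z))
c,d=onz("top",(215,186),.088),onz("top",(219,170.3),.103);print(np.linalg.norm((c-d)[:2]))
vision.capture("scene");print([ (q["position"],q["score"],onz("scene",q["position"],.087)) for n in("clip","clip_eye") for q in spot_point("scene",n)])
E
```

```text
20.3167 pos [0.4782 0.1058 0.1002] F world [-0.02 -0.09  5.25] F tool [-0.01  0.09 -5.25] M [0.046 0.574 0.017] w 0.14496318420762985
[0.60143596 0.07909359 0.088     ]
[0.6390861  0.06860781 0.103     ]
0.03908304515975813
[([279.4, 178.0], 0.46, array([0.60640214, 0.06486773, 0.087     ])), ([273.3, 170.9], 0.48, array([0.5752805 , 0.08290073, 0.087     ]))]
```

Call:
{"op": "jog_arm", "data": {
  "series": [0.7,0,-1,0,0,0,0,0.7,0,-1,0,0,0,0,0.6,0,-1,0,0,0,0,0,0,0,0,0,0,0,0,0,0,0,0,0,0]
}}

```text
time_s: 20.88
ee_pos: [0.4797, 0.1053, 0.1027]
tcp_rot: [3.121, -0.36, -0.004]
force: [-3.1, 1.2, 4.5]
gripper_width: 0.144
gripper_force: 60.0
```

```bash
python3 ff.py
```

```text
21.2833 pos [0.4802 0.1052 0.1029] F world [-2.36  0.29  4.13] F tool [-2.36  0.25 -4.13] M [ 0.053 -0.121  0.011] w 0.14371058963957062
```

Call:
{"op": "jog_arm", "data": {
  "series": [0,0,-1,0,0,0,0,0,0,-1,0,0,0,0,0,0,-1,0,0,0,0,0,0,0,0,0,0,0,0,0,0,0,0,0,0]
}}

```text
time_s: 21.7
ee_pos: [0.4804, 0.1051, 0.1058]
tcp_rot: [3.121, -0.36, -0.001]
force: [0.4, -0.1, 0.4]
gripper_width: 0.143
gripper_force: 60.0
```

```bash
python3 ff.py
```

```text
22.1 pos [0.4805 0.1051 0.106 ] F world [ 0.52 -0.06 -0.86] F tool [ 0.52 -0.06  0.86] M [0.023 0.028 0.013] w 0.13993702900602015
```

Call:
{"op": "jog_arm", "data": {
  "series": [0,0,-2,0,0,0,0,0,0,-2,0,0,0,0,0,0,-2,0,0,0,0,0,0,-3,0,0,0,0,0,0,-6,0,0,0,0]
}}

```text
time_s: 22.52
ee_pos: [0.4802, 0.1051, 0.121]
tcp_rot: [3.121, -0.36, -0.002]
force: [1.0, -0.2, -1.7]
gripper_width: 0.142
gripper_force: 60.0
```

Call:
{"op": "jog_arm", "data": {
  "series": [0,0,-15,0,0,0,0,0,0,-25,0,0,0,0,0,0,-25,0,0,0,0,0,0,-15,0,0,0,0,0,0,0,0,0,0,0]
}}

```text
time_s: 22.93
ee_pos: [0.4833, 0.1055, 0.2065]
tcp_rot: [-3.119, 0.36, -0.013]
force: [0.8, 0.2, 1.1]
gripper_width: 0.14
gripper_force: 60.0
```

```bash
python3 - <<'E'
from h import *
b=vision.capture("scene")[:,:,::-1].copy()
s=telemetry.sense();M=R(s["tcp_rot"]);print(s["ee_pos"],s["tcp_rot"])
for a in(0,.05,.1):
    for n,v in(("grip",[0,0,-.0172]),("ferr",[.035,0,-.0172]),("bend",[.09,0,-.0172]),("tip",[.09,0,.0278])):
        x,y,z=v;z0=-.0172;d=np.array([x*np.cos(a)+(z-z0)*np.sin(a),0,z0+(z-z0)*np.cos(a)-x*np.sin(a)])
        print(a,n,proj("scene",s["ee_pos"]+M@d))
x0,y0=235,110
o=cv2.resize(np.clip(255*(b/255.)**.6,0,255).astype(np.uint8)[y0:y0+80,x0:x0+80],None,fx=7,fy=7,interpolation=cv2.INTER_CUBIC)
for k in range(0,80,10):
    cv2.putText(o,str(x0+k),(k*7,10),0,.35,(0,255,255));cv2.line(o,(k*7+3,12),(k*7+3,18),(0,255,255))
    cv2.putText(o,str(y0+k),(0,k*7+7),0,.35,(0,255,255));cv2.line(o,(26,k*7+3),(32,k*7+3),(0,255,255))
cv2.imwrite("pics/l6.png",o)
E
```

```text
[0.48210294 0.10535469 0.20390292] [-3.11975646  0.35986169 -0.00771797]
0 grip [250.04331315 119.80056927]
0 ferr [258.6891206  124.67318439]
0 bend [272.81046785 132.63171118]
0 tip [272.59795616 145.72519726]
0.05 grip [250.04331315 119.80056927]
0.05 ferr [258.67289525 124.14934942]
0.05 bend [272.80265278 131.26988068]
0.05 tip [273.16864299 144.75006241]
0.1 grip [250.04331315 119.80056927]
0.1 ferr [258.63470771 123.61349794]
0.1 bend [272.73538544 129.87148994]
0.1 tip [273.68421389 143.70463931]
```

View pics/l6.png

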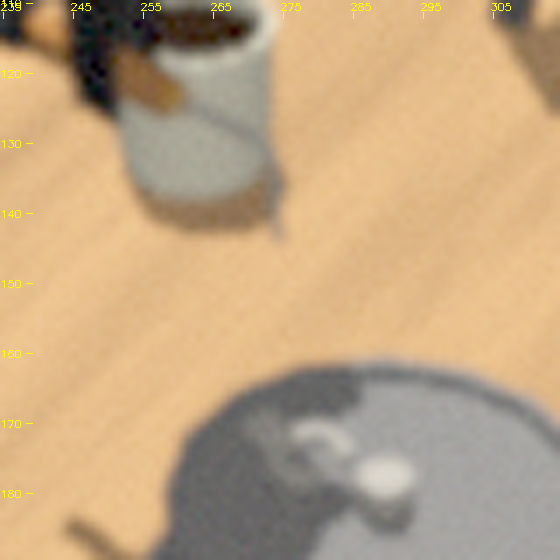

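The clip lies flat on the floor, with its ear at about (272,171) and clear of the spindle (290,177). The tip at (274.7,143) fits a grip slip of about 0.08 rad tip-up, which I'll level out before laying the pick down.

Call:
{"op": "jog_arm", "data": {
  "series": [7.6,32,0,0,0,0,0,7.6,32,0,0,0,0,0,7.6,32,0,0,0,0,0,7.6,32,0,0,0,0,0,7.6,32,0,0,0,0,0]
}}

```text
time_s: 23.4
ee_pos: [0.48, -0.0604, 0.1993]
tcp_rot: [-3.121, 0.359, 0.004]
force: [1.5, -0.3, 0.1]
gripper_width: 0.139
gripper_force: 60.0
```

Call:
{"op": "jog_arm", "data": {
  "series": [7.6,32,0,0,0,0,0,7.6,32,0,0,0,0,0,7.6,32,0,0,0,0,0,7.6,32,0,0,0,0,0,7.6,32,0,0,0,0,0]
}}

```text
time_s: 23.82
ee_pos: [0.4806, -0.2249, 0.1992]
tcp_rot: [-3.12, 0.36, 0.004]
force: [0.5, -0.5, -0.4]
gripper_width: 0.141
gripper_force: 60.0
```

Call:
{"op": "jog_arm", "data": {
  "series": [0,0,0,0,0,-0.0983,0,0,0,0,0,0,-0.0983,0,0,0,0,0,0,-0.0983,0,0,0,0,0,0,-0.0983,0,0,0,0,0,-0.08,0,0]
}}

```text
time_s: 24.23
ee_pos: [0.4792, -0.2238, 0.1994]
tcp_rot: [3.123, 0.258, -0.132]
force: [-0.9, -0.9, -1.3]
gripper_width: 0.142
gripper_force: 60.0
```

Call:
{"op": "jog_arm", "data": {
  "series": [0,0,0,0,0,0,0,0,0,0,0,0,0,0,0,0,0,0,0,0,0,0,0,0,0,0,0,0,0,0,0,0,0,0,0]
}}

```text
time_s: 24.65
ee_pos: [0.4815, -0.2237, 0.201]
tcp_rot: [3.122, 0.255, -0.125]
force: [-0.2, -0.4, -0.6]
gripper_width: 0.143
gripper_force: 60.0
```

```bash
python3 -c "
from h import *
togo((.4819,-.2237,.047),.164)
togo((.4819,-.2237,.100),.164)"
```

```text
pos [ 0.4815 -0.2237  0.201 ] yaw 0.163 tilt [-0.08  -0.    -0.997] w 0.143 f [-0.24 -0.36 -0.6 ] t 24.65
shift mm [1.270e+01 1.000e-01 1.535e+02] turn z -0.001
pos [ 0.4815 -0.2237  0.201 ] yaw 0.163 tilt [-0.08  -0.    -0.997] w 0.143 f [-0.24 -0.36 -0.6 ] t 24.65
shift mm [8.500e+00 1.000e-01 1.007e+02] turn z -0.001
```

Call:
{"op": "jog_arm", "data": {
  "series": [2.8,0,33,0,0,0,0,2.8,0,33,0,0,0,0,2.8,0,33,0,0,0,0,0,0,0,0,0,0,0,0,0,0,0,0,0,0]
}}

```text
time_s: 25.07
ee_pos: [0.4807, -0.2229, 0.1003]
tcp_rot: [3.124, 0.256, -0.131]
force: [0.8, 0.4, 0.1]
gripper_width: 0.142
gripper_force: 60.0
```

Call:
{"op": "jog_arm", "data": {
  "series": [0.8,0,10,0,0,0,0,0.8,0,10,0,0,0,0,0.8,0,10,0,0,0,0,0.8,0,10,0,0,0,0,0,0,0,0,0,0,0]
}}

```text
time_s: 25.48
ee_pos: [0.481, -0.2229, 0.0595]
tcp_rot: [3.124, 0.256, -0.13]
force: [-1.5, 0.7, -1.1]
gripper_width: 0.146
gripper_force: 60.0
```

Call:
{"op": "jog_arm", "data": {
  "series": [0.2,0,3,0,0,0,0,0.2,0,3,0,0,0,0,0.2,0,3,0,0,0,0,0.2,0,2.5,0,0,0,0,0,0,0,0,0,0,0]
}}

```text
time_s: 25.9
ee_pos: [0.4819, -0.2235, 0.0498]
tcp_rot: [3.122, 0.256, -0.126]
force: [0.3, 0.4, -0.7]
gripper_width: 0.143
gripper_force: 60.0
```

```bash
python3 ff.py;python3 -c "
from h import *
togo((.4819,-.2237,.0458),.164)"
```

```text
26.3 pos [ 0.4823 -0.2237  0.0504] F world [-0.26 -0.27 -0.74] F tool [-0.24  0.22  0.76] M [0.025 0.042 0.   ] w 0.14356987306200278
pos [ 0.4823 -0.2237  0.0504] yaw 0.164 tilt [-0.08   0.    -0.997] w 0.144 f [-0.71  0.05 -0.69] t 26.3
shift mm [-0.  -0.1  4.6] turn z -0.0
```

Still free, with 4.6 mm to go. I'll lower the pick onto the notches and open.

Call:
{"op": "jog_arm", "data": {
  "series": [0,0,1.5,0,0,0,0,0,0,1.5,0,0,0,0,0,0,1.2,0,0,0,0,0,0,0,0,0,0,0,0,0,0,0,0,0,0]
}}

```text
time_s: 26.72
ee_pos: [0.4818, -0.2237, 0.046]
tcp_rot: [3.122, 0.256, -0.125]
force: [-0.3, -0.3, -0.7]
gripper_width: 0.143
gripper_force: 60.0
```

```bash
python3 ff.py
```

```text
27.1167 pos [ 0.4818 -0.2237  0.046 ] F world [ 0.04 -0.29 -0.71] F tool [0.04 0.29 0.71] M [0.033 0.055 0.017] w 0.14550468641197317
```

Call:
{"op": "jog_arm", "data": {
  "series": [0,0,0.6,0,0,0,0,0,0,0.6,0,0,0,0,0,0,0,0,0,0,0,0,0,0,0,0,0,0,0,0,0,0,0,0,0]
}}

```text
time_s: 27.53
ee_pos: [0.4819, -0.2238, 0.0458]
tcp_rot: [3.122, 0.256, -0.125]
force: [-2.6, -0.3, 5.1]
gripper_width: 0.142
gripper_force: 60.0
```

```bash
python3 ff.py
```

```text
27.9333 pos [ 0.4819 -0.2238  0.0458] F world [-2.6   1.56  5.27] F tool [-2.73 -1.96 -5.07] M [ 0.346 -0.319 -0.017] w 0.14203799885201898
```

Contact. Opening.

Call:
{"op": "jog_arm", "data": {
  "series": [0,0,-0.4,0,0,0,1,0,0,0,0,0,0,1,0,0,0,0,0,0,1,0,0,0,0,0,0,1,0,0,0,0,0,0,1]
}}

```text
time_s: 28.35
ee_pos: [0.4817, -0.2237, 0.045]
tcp_rot: [3.122, 0.256, -0.125]
force: [0.1, -0.2, -0.1]
gripper_width: 0.434
gripper_force: 0.0
```

Call:
{"op": "jog_arm", "data": {
  "series": [0,0,0,0,0,0,1,0,0,0,0,0,0,1,0,0,0,0,0,0,1,0,0,0,0,0,0,1,0,0,0,0,0,0,1]
}}

```text
time_s: 28.77
ee_pos: [0.4818, -0.2237, 0.0452]
tcp_rot: [3.122, 0.256, -0.125]
force: [0.6, -0.8, 0.0]
gripper_width: 0.787
gripper_force: 0.0
```

Call:
{"op": "jog_arm", "data": {
  "series": [0,0,0,0,0,0,1,0,0,0,0,0,0,1,0,0,0,0,0,0,1,0,0,0,0,0,0,1,0,0,0,0,0,0,1]
}}

```text
time_s: 29.18
ee_pos: [0.4818, -0.2237, 0.0453]
tcp_rot: [3.122, 0.256, -0.125]
force: [0.1, -0.0, 0.1]
gripper_width: 0.994
gripper_force: 0.0
```

Call:
{"op": "jog_arm", "data": {
  "series": [-0.8,0,-10,0,0,0,1,-1.6,0,-20,0,0,0,1,-2.8,0,-35,0,0,0,1,-2.8,0,-35,0,0,0,1,-2.8,0,-35,0,0,0,1]
}}

```text
time_s: 29.6
ee_pos: [0.4814, -0.2235, 0.1827]
tcp_rot: [3.122, 0.256, -0.125]
force: [1.0, -0.9, 0.2]
gripper_width: 1.0
gripper_force: 0.0
```

Call:
{"op": "jog_arm", "data": {
  "series": [-10,38,0,0,0,0,1,-10,38,0,0,0,0,1,-10,38,0,0,0,0,1,-10,38,0,0,0,0,1,-10,38,0,0,0,0,1]
}}

```text
time_s: 30.02
ee_pos: [0.4633, -0.4211, 0.1859]
tcp_rot: [3.121, 0.256, -0.124]
force: [0.1, 0.1, 0.2]
gripper_width: 1.0
gripper_force: 0.0
```

Call:
{"op": "jog_arm", "data": {
  "series": [0,0,0,0,0,0,1,0,0,0,0,0,0,1,0,0,0,0,0,0,1,0,0,0,0,0,0,1,0,0,0,0,0,0,1]
}}

```text
time_s: 30.43
ee_pos: [0.4639, -0.418, 0.1849]
tcp_rot: [3.122, 0.258, -0.125]
force: [-0.4, -0.8, -0.2]
gripper_width: 0.997
gripper_force: 0.0
```

```bash
python3 - <<'E'
from h import *
np.set_printoptions(precision=4,suppress=True)
A={c:vision.capture(c)[:,:,::-1].copy() for c in("top","scene")}
for c in A:
    for n,z in(("hooked_pick",.063),("rest_seat",.063),("hook_tip",.018),("clip",.085),("groove",.085)):
        q=spot_point(c,n)
        if q:print(c,n,q[0]["score"],onz(c,q[0]["position"],z))
def up(i,x,y,w,h,s):return cv2.resize(i[y:y+h,x:x+w],None,fx=s,fy=s,interpolation=cv2.INTER_CUBIC)
o=np.zeros((600,800,3),np.uint8);a,b=A["top"],A["scene"]
o[:300,:400]=up(a,300,195,80,60,5);o[:300,400:]=up(b,160,210,80,60,5)
o[300:,:400]=up(a,195,160,40,30,10);o[300:,400:]=up(b,262,162,40,30,10)
cv2.imwrite("pics/m9.png",o)
E
```

```text
top hooked_pick 0.74 [0.6339 0.0688 0.063 ]
top rest_seat 0.76 [ 0.4682 -0.2283  0.063 ]
top hook_tip 0.56 [ 0.5759 -0.2128  0.018 ]
top clip 0.5 [0.6017 0.0724 0.085 ]
top groove 0.6 [0.6384 0.0742 0.085 ]
scene hooked_pick 0.6 [ 0.471  -0.2261  0.063 ]
scene rest_seat 0.78 [ 0.4694 -0.23    0.063 ]
scene hook_tip 0.49 [ 0.5743 -0.2111  0.018 ]
scene clip 0.5 [0.6003 0.0721 0.085 ]
scene groove 0.78 [0.627 0.075 0.085]
```

View pics/m9.png

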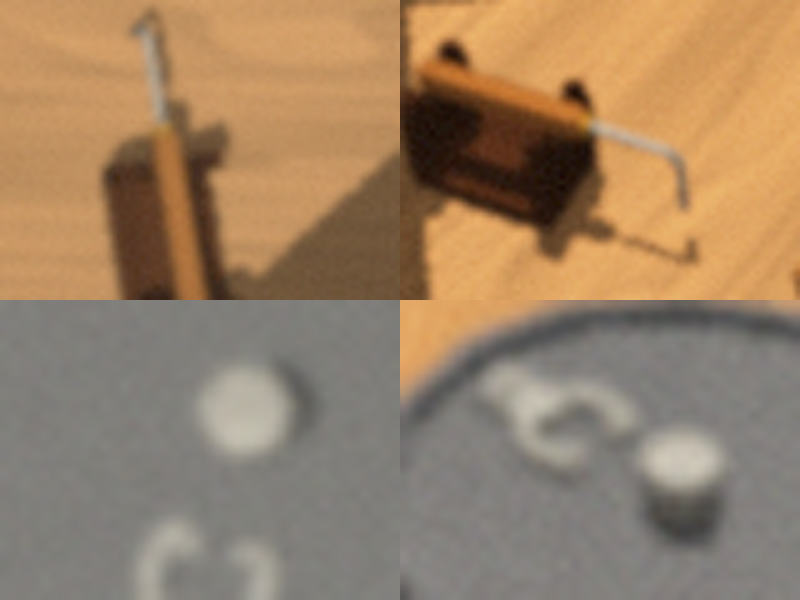

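The pick lies level in both notches with its hook towards +x. Its origin is at about (0.471,-0.226), roughly 4 mm from where it started. The clip lies flat about 38 mm from the spindle axis, so I'm handing in.

```bash
python3 -c "
from h import *
print(r.hand_in())"
```

```text
the job is handed in; nothing more can be done
None
```

The job is handed in: the clip was pried off and lies flat on the foot about 38 mm from the spindle axis, and the pick is back in its rest about 4 mm from where it started; `hand_in` gave no verdict.

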